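# Close a cell quarantine box with nested lids, then hold the outer lid aside

### The job

A suspect cell lies in the open steel quarantine box: close the box with the nested pair of lids standing on the bench, carrying both together by the inner lid's two lugs and lowering them until you feel the inner lid itself come to rest on the lining inside (the outer lid lands on the rim a little earlier), and let go of the lugs. Then lift the outer lid alone by its black grip, leaving the inner lid lying flat where it seated, and carry it to one side until it no longer hangs over the box. Finish still holding the outer lid level in the air, higher than the box, so that the thermometer on the inner lid can be read from above, and leave the other things on the bench where they are.

Things in the scene. Friction and masses are not known exactly. Their poses are not given: they have to be found in the camera images.
- box: open sheet-metal quarantine box, fixed to the bench, outside 150 mm (its x) by 116 mm (its y), walls 3 mm, rim 100 mm above the bench; origin at the centre of its underside, z up. White fire boards 17 mm thick line the four walls inside; their level top, where the inner lid rests, does not give. A suspect cell lies lower, out of the lid's way
- box_rim (a point): centre of the box's mouth, level with the rim. The top of the lining lies between 38 and 48 mm below it, different each time (boards packed differently): feel for it
- inner_lid: inner lid, starting flat on the bench under the outer lid: steel plate 132 mm (its x) by 98 mm (its y), 4 mm thick (6 mm play all round in the box), 0.3 to 0.52 kg; origin at the centre of its underside, z up. Two upright flat lugs, described at lug_grip, rise through slots of the outer lid
- lug_grip (a point): point midway between the lugs, 79 mm above the inner lid's origin: pinch the lugs here across their outer faces, 60 mm apart along the inner lid's y. Lugs: 5 mm thick in y, 26 mm long in x, tops 95 mm above the origin. Fingertips 19 mm below this point are 23 mm above the outer lid at first, and 9 to 19 mm above it with both lids down on the box
- shoulder (a point): point midway between the lugs' shoulders, 34 mm above the inner lid's origin: each lug is 52 mm long (x) below this height, and the outer lid rests on these shoulders while the pair is together. It lands on the rim when this point is level with the rim; the inner lid then goes on down 4 to 14 mm alone to the lining
- dial (a point): middle of the face of the dial thermometer, 38 mm across, fixed on the inner lid between the lugs, 20 mm above its origin; hidden while the outer lid is on
- outer_lid: outer lid: aluminium plate 168 mm (its x) by 134 mm (its y), 3 mm thick, with an 8 mm skirt downwards (7 mm play all round outside the box), 0.25 kg; origin at the centre of the plate's underside, z up. Two slots, 32 mm in x by 11 mm in y (3 mm play round each lug), and a black grip bar on two posts in the middle
- handle_grip (a point): centre of the outer lid's grip bar, 42 mm above its origin; the bar is 12 mm wide in x, 36 mm long in y, 18 mm high: pinch it along x, fingers in the 50 mm gap between the lugs. With the lids on the box the lugs stand 44 to 54 mm above the outer lid's plate, so it must rise straight up 60 mm before it goes sideways
- tape_roll: roll of blue tape lying flat, 60 mm across, 24 mm high; origin under its centre (bystander)
- spare_cell: flat aluminium cell 60 x 100 mm, 27 mm high, lying down; origin under its centre (bystander)
- impact_driver: cordless impact driver lying on its side, about 140 x 185 mm, 60 mm high; origin under its motor barrel (bystander)
- spray_can: upright spray can, 52 mm across, 165 mm tall; origin under its centre (bystander)
- multimeter: yellow and black multimeter lying on its back, 155 x 76 x 38 mm; origin under its centre (bystander)
- screwdriver: screwdriver with an orange grip lying along its own x; origin under it (bystander)
- busbar_cover: orange plastic cover strip 30 x 70 mm, 22 mm high; origin under its centre (bystander)
Mind the look-alikes: they are no part of the job. Leave any yellow look-alike of the inner_lid alone.

How it is judged:
By the outcome, as a careful person would: the job done as asked, in the order asked, and still so for the second after the job is handed in, while the arm keeps its last pose, push and grip.
It also fails if it takes over 72 s, if anything falls off the work surface, if the arm or the gripper's body presses on something with over 40 N, if the wrist force passes 120 N, or if a joint passes its speed limit or range.

### The arm

A 6-joint arm with a two-finger parallel gripper is mounted at the origin on the work surface. World frame = base frame: x ahead of the robot, y to its left, z up, the work surface at z = 0. Lengths are in m, angles in rad, forces in N, time in s.
With the tool pointing down it reaches from about 0.375 to 0.9 m from the base axis. Payload 3.1 kg.
Tool frame: the origin (TCP) lies between the finger pads; the fingertips stand manip.nose_length ahead of it and the grasp point (between the pads) lies 5 mm behind it (manip.nose_length is the distance from the TCP to the fingertips, in m); z points along the fingers, y is the line along which they close (so a half turn about z gives the same grasp; the last joint's range is limited). The gripper opens to 85 mm and grips with 20 to 120 N. Pads are 22 mm wide; open, the fingers measure 114 mm over their backs; the gripper's body (76 mm by 85 mm) begins 54 mm behind the grasp point. The pads swing forward as they close: fully open they stand 13 mm farther back than shut.
Start: joints at [-1.357, 0.527, 1.433, -0, 1.181, -0.178], TCP at [0.239, -0.578, 0.245] pointing down, gripper open.
Joint ranges: [-3.08, 3.08], [-0.75, 2.2], [0.22, 2.44], [-1.43, 4.57], [0, 2.65], [-2.85, 2.85]. Speed limits (rad/s): [2.79, 2.79, 3.14, 3.14, 3.14, 3.14].

### API

Orientations are given as a unit quaternion [x, y, z, w].
In Python, from station import monitor, eyes, job, manip gives the robot as it stands.
- The arm moves only by the shell command python3 -m pendant 'ROWS' [FORCE]. ROWS is JSON, a list that holds one entry, the list of rows, each a list of 7 numbers: the shift along the tool's x, y, z as a fraction of full scale, then the turn, a rotation vector about the tool's x, y, z as a fraction of full scale, then the opening, from 0 (shut) to 1 (fully open). A call has 1 to 20 rows; each row shifts and turns the commanded pose from where the row before left it, along the tool's axes as they then stand; what a row does not reach is not made up. Full scale, the value 1, is 800 mm for a shift and 0.12 rad for a turn. A row lasts 1/10 s, in which the tool goes at most 50 mm and 8.59 degrees, less where a joint would pass 70% of its speed; a pose out of reach is approached as far as the arm can. A call with a number of a shift or a turn outside -1 to 1 is refused whole. A call with a gripper value outside its range is refused whole. The fingers move at their own pace and stop on an object; FORCE is the grip in N (left out, the last holds). Time passes only in rows, so rows that do not move let the fingers close. It gives the time, the measured TCP pose, the force, the opening and the grip force at its end, in the units of the state.
- monitor.sense(): the state, without advancing time (a new reading comes with each control period).
- eyes.snapshot(name): name is "side" or "top"; returns a dict with "pixels" (384x512x3 uint8, red, green, blue), "depth" (384x512 float32, m along the optical axis (not along the pixel's ray), 0 where there is no reading), "intrinsics" (3x3 intrinsics, pixels), "eye" and "attitude" of the camera in the world. Camera axes: x right, y down, z forward; pixel columns grow to the right and rows downward; lengths in m; the calibration is good to about 2 mm. A picture is of the moment at which its call begins.
- job.sign_off(): hands the job in; it is judged then, once.
The state is a dict: "t": time; "q": joint angles; "qd": joint speeds; "tau": joint torques, N m; "tcp_pos": TCP position; "tool_rot": TCP orientation; "force": force on the tool from outside, world axes, zero at the start; "ft_torque": the same for the moment, N m; "finger_gap": opening from 0.0 (shut) to 1.0 (fully open); "gripper_force": force on a finger pad.
Only numpy, scipy, OpenCV 4.12 (cv2) and the standard library are available. Lean on these libraries where they do the work, as an engineer would, in place of code of your own. Each camera call takes 0.05 s, during which the arm holds its last target. There are 200 camera calls.

## Working session

There is one attempt and no reset: what is moved stays moved. The work goes in short steps, Python scripts to look and compute and a shell command to move; the robot and the scene stay as the last step left them, time stands still between calls to the robot, and variables do not carry over. Pictures are saved under pics/ and viewed, at most 10 in all, crops included, and the job is handed in when it is done.

```bash
mkdir -p pics; ls; python3 - <<'E'
from station import monitor, eyes, job, manip
import cv2,numpy as np
print(manip.nose_length, monitor.sense())
for n in("top","side"):
    s=eyes.snapshot(n); cv2.imwrite(f"pics/{n}0.png",s["pixels"][:,:,::-1]); np.savez(f"{n}0.npz",**s)
    print(n,s["intrinsics"],s["eye"],s["attitude"])
E
```

```text
pics
0.014 {'t': 0.0, 'q': array([-1.35752533e+00,  5.28479182e-01,  1.43391229e+00,  9.11448957e-07,
        1.18144834e+00, -1.78518326e-01]), 'qd': array([ 0.00148042,  0.00055494, -0.00064355, -0.00042942,  0.000353  ,
       -0.00190052]), 'tau': array([-1.45212904e-03, -4.42357314e+01, -1.78023434e+01, -4.64202676e-04,
        8.43291578e-03, -3.95292503e-06]), 'tcp_pos': array([ 0.23851691, -0.57693467,  0.24432245]), 'tool_rot': array([ 9.80873336e-01,  1.94643869e-01, -1.91013836e-05, -1.12341896e-03]), 'force': array([ 0.39054863, -0.1101451 , -0.38823711]), 'ft_torque': array([ 0.00661874,  0.01031661, -0.04448406]), 'gripper_force': 0.0, 'finger_gap': 0.9984880748706858}
top [[439.83094105   0.         255.01858873]
 [  0.         439.83094105 198.61335677]
 [  0.           0.           1.        ]] [0.43793676 0.10773629 1.91432854] [-0.70253112  0.71096385 -0.02633243  0.01694189]
side [[466.06112744   0.         264.70938347]
 [  0.         466.06112744 190.02093753]
 [  0.           0.           1.        ]] [ 0.49452936 -0.85315356  1.19683444] [ 0.9387873  -0.02876015  0.01601174 -0.34292111]
```

View pics/top0.png

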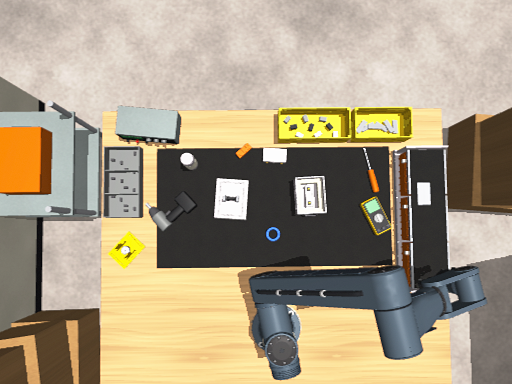

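View pics/side0.png

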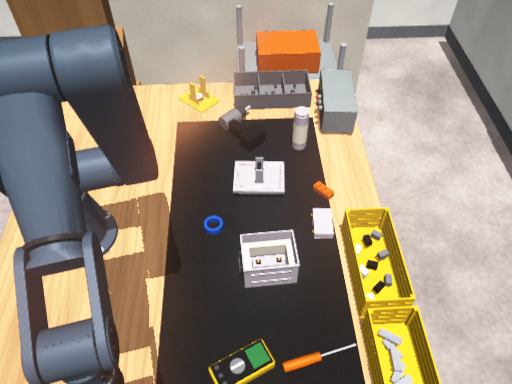

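Top view: the lid pair is at about (231,199), the box at (310,195), and a yellow look-alike at (127,249). In the side view the lids are at (259,177) and the box at (269,258). Next I'll measure both with depth and masks.

```bash
cat > h.py <<'E'
import numpy as np,cv2
from scipy.spatial.transform import Rotation as R
def rays(s):
    K=s["intrinsics"];v,u=np.mgrid[:384,:512]
    d=np.stack([(u-K[0,2])/K[0,0],(v-K[1,2])/K[1,1],np.ones(u.shape)],-1)
    return d@R.from_quat(s["attitude"]).as_matrix().T
def cloud(s): return s["eye"]+rays(s)*s["depth"][...,None]
def plane(s,uv,z):
    K=s["intrinsics"];uv=np.atleast_2d(uv).astype(float)
    d=np.c_[(uv-K[:2,2])/[K[0,0],K[1,1]],np.ones(len(uv))]@R.from_quat(s["attitude"]).as_matrix().T
    return s["eye"]+d*((z-s["eye"][2])/d[:,2])[:,None]
def rect(P):
    c,wh,a=cv2.minAreaRect((P[:,:2]*1000).astype(np.float32)); 
    if wh[0]<wh[1]: wh=wh[::-1];a+=90
    return np.round(c,1),np.round(wh,1),round((a+90)%180-90,2)   # angle of long axis vs world x
def big(m):
    n,l,st,c=cv2.connectedComponentsWithStats(m.astype(np.uint8));i=1+st[1:,4].argmax();return l==i
E
python3 - <<'E'
from h import *
for n in("top","side"):
    s=dict(np.load(n+"0.npz")); C=cloud(s);px=s["pixels"].astype(int)
    v,u=np.mgrid[:384,:512]
    for name,(cu,cv),(z0,z1),zz in (("lid",(231,199) if n=="top" else (259,177),(.026,.048),.037),("box",(310,195) if n=="top" else (269,255),(.088,.112),.1)):
        w=(abs(u-cu)<32)&(abs(v-cv)<32)
        m=w&(C[...,2]>z0)&(C[...,2]<z1)
        P=C[m];print(n,name,m.sum(),"medz",np.median(P[:,2]),rect(P))
        vv,uu=np.nonzero(big(m)); print("   plane",rect(plane(s,np.c_[uu,vv],zz)))
        b=w&(px.min(-1)>140); b=big(b);vv,uu=np.nonzero(b);print("   bright",rect(plane(s,np.c_[uu,vv],zz)), "z hist",np.round(np.percentile(C[b][:,2],[2,50,98]),4))
    for name,(z0,z1) in (("lugs",(.075,.105)),("bar",(.055,.09))):
        cu,cv=(231,199) if n=="top" else (259,172)
        m=(abs(u-cu)<20)&(abs(v-cv)<20)&(C[...,2]>z0)&(C[...,2]<z1)
        print(n,name,m.sum(),rect(C[m]) if m.sum()>3 else "",C[m].mean(0))
    cu,cv=(231,199) if n=="top" else (259,172)
    cv2.imwrite(f"pics/lid_{n}.png",np.hstack([cv2.resize(s["pixels"][y-30:y+30,x-30:x+30,::-1],(400,400),interpolation=cv2.INTER_NEAREST) for x,y in((cu,cv),(310,195) if n=="top" else (269,255))]))
E
```

```text
top lid 1136 medz 0.037244963193009406 (array([555.2, 183.2]), array([167.9, 134.2]), -4.45)
   plane (array([555.2, 183. ]), array([167.7, 133.9]), -4.47)
   bright (array([554.9, 185.3]), array([169.8, 137.3]), -4.46) z hist [0.0017 0.0371 0.0879]
top box 179 medz 0.09982475810587665 (array([ 563.4, -149.2]), array([154.5, 121.6]), 3.33)
   plane (array([ 563.4, -148.7]), array([154.5, 120.8]), 2.82)
   bright (array([ 563.4, -146.3]), array([153.6, 125.1]), 2.34) z hist [-0.0024  0.0586  0.1055]
top lugs 50 (array([555.7, 182.6]), array([60.2, 25.5]), 85.91) [0.55489729 0.18227063 0.08846334]
top bar 36 (array([551. , 184.1]), array([63.8, 22.6]), 74.12) [0.55424975 0.18755602 0.0831421 ]
side lid 1457 medz 0.03699554616036771 (array([555.8, 225.2]), array([223.7, 166.5]), 84.94)
   plane (array([551.7, 180.8]), array([166.4, 142.8]), -5.09)
   bright (array([553.7, 184.6]), array([169.4, 139. ]), -3.23) z hist [0.0012 0.0371 0.0812]
side box 503 medz 0.09810456801951051 (array([ 562.4, -146.8]), array([155.3, 125.9]), 3.11)
   plane (array([ 562.1, -150.4]), array([154.5, 125.9]), 3.03)
   bright (array([ 564. , -169.5]), array([169.8, 154.6]), -87.0) z hist [0.0004 0.059  0.102 ]
side lugs 110 (array([553.3, 183.5]), array([65.3, 23.1]), 86.81) [0.55368295 0.18386916 0.08638658]
side bar 130 (array([553.1, 182.7]), array([63.7, 23.4]), 86.48) [0.5528505  0.18000869 0.076064  ]
```

View pics/lid_top.png

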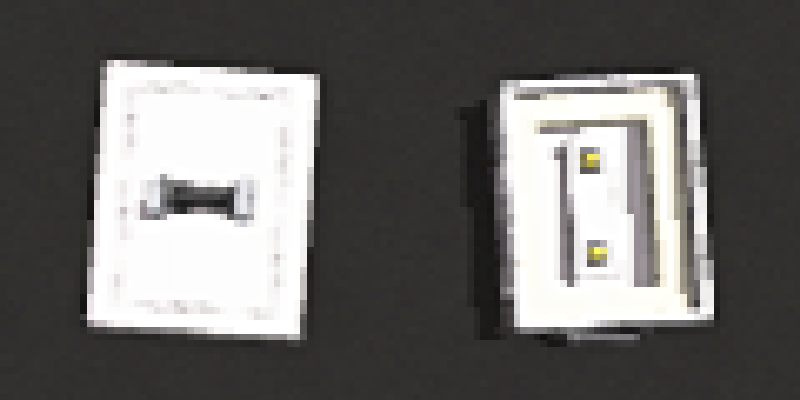

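View pics/lid_side.png

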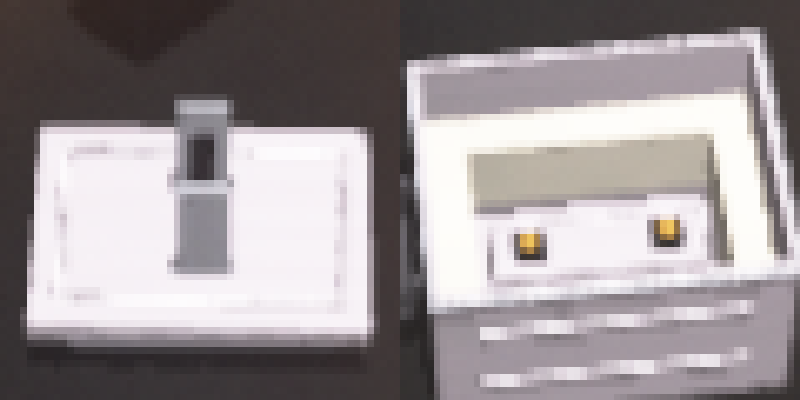

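Crops confirm it: the lids' long side and the lug pair's crosswise line agree, with the lids at (0.555, 0.183), yaw −4.4°. The box is at (0.563, −0.1485), yaw about +3°. First I travel above the lids, then turn.

```bash
cat > go.py <<'E'
import sys,numpy as np
from scipy.spatial.transform import Rotation as R
from station import monitor
s=monitor.sense();x,y,z,yaw=map(float,sys.argv[1:5])
Rm=R.from_quat(s["tool_rot"]);T=R.from_euler("z",yaw,degrees=True)*R.from_euler("x",180,degrees=True)
d=Rm.inv().apply(np.array([x,y,z])-s["tcp_pos"]);w=(Rm.inv()*T).as_rotvec()
print("shift",np.round(d/.8,4),"mm",np.round(d*1e3,1),"turn",np.round(w/.12,3),"F",np.round(s["force"],1),"M",np.round(s["ft_torque"],2),"t",round(s["t"],2),"gap",round(s["finger_gap"],3),"gf",round(s["gripper_force"],1),"tcp",np.round(s["tcp_pos"]*1e3,1))
E
A='[0.0364,-0.0364,0,0,0,0,1]'; python3 -m pendant '[[[0.0364,-0.0364,0,0,0,0,1],[0.0364,-0.0364,0,0,0,0,1],[0.0364,-0.0364,0,0,0,0,1],[0.0364,-0.0364,0,0,0,0,1],[0.0364,-0.0364,0,0,0,0,1],[0.0364,-0.0364,0,0,0,0,1],[0.0364,-0.0364,0,0,0,0,1],[0.0364,-0.0364,0,0,0,0,1],[0.0364,-0.0364,0,0,0,0,1],[0.0364,-0.0364,0,0,0,0,1],[0.0364,-0.0364,0,0,0,0,1],[0.0364,-0.0364,0,0,0,0,1],[0.0364,-0.0364,0,0,0,0,1],[0.0364,-0.0364,0,0,0,0,1],[0.0364,-0.0364,0,0,0,0,1],[0.0364,-0.0364,0,0,0,0,1],[0.0364,-0.0364,0,0,0,0,1],[0.0364,-0.0364,0,0,0,0,1],[0.0364,-0.0364,0,0,0,0,1],[0.0364,-0.0364,0,0,0,0,1]]]'
python3 -m pendant '[[[0,0,0,0,0,0.98,1],[0,0,0,0,0,0.98,1],[0,0,0,0,0,0.98,1],[0,0,0,0,0,0.98,1],[0,0,0,0,0,0,1]]]'
python3 go.py 0.555 0.183 0.13 -4.4
```

```text
t: 2.1
tcp_pos: [0.5546, 0.1848, 0.2449]
tool_rot: [0.981, 0.195, -0.0, 0.0]
force: [0.3, -1.0, 0.2]
finger_gap: 1.002
gripper_force: 0.0
t: 2.6
tcp_pos: [0.5542, 0.1831, 0.2448]
tool_rot: [0.999, -0.039, -0.001, 0.0]
force: [-0.1, 0.5, -0.1]
finger_gap: 0.998
gripper_force: 0.0
shift [0.0012 0.     0.1435] mm [  0.9   0.  114.8] turn [ 0.002  0.009 -0.012] F [-0.1  0.5 -0.1] M [-0.01 -0.04 -0.  ] t 2.6 gap 0.998 gf 0.0 tcp [554.2 183.1 244.8]
```

```bash
python3 -m pendant '[[[0.001,0,0.04,0,0,0,1],[0,0,0.04,0,0,0,1],[0,0,0.04,0,0,0,1],[0,0,0.035,0,0,0,1],[0,0,0.025,0,0,0,1],[0,0,0.02,0,0,0,1],[0,0,0.015,0,0,0,1],[0,0,0,0,0,0,1]]]'
python3 -m pendant '[[[0,0,0,0,0,0,0.6],[0,0,0,0,0,0,0.6],[0,0,0,0,0,0,0.6],[0,0,0,0,0,0,0.6],[0,0,0,0,0,0,0.6],[0,0,0,0,0,0,0.6]]]' 80
python3 go.py 0.555 0.183 0.073 -4.4
python3 - <<'E'
from station import eyes
from h import *
s=eyes.snapshot("side");cv2.imwrite("pics/g1.png",cv2.resize(s["pixels"][100:220,180:340,::-1],(800,600)))
E
```

```text
t: 3.4
tcp_pos: [0.5542, 0.1828, 0.0716]
tool_rot: [0.999, -0.039, -0.002, 0.0]
force: [-1.6, -0.1, 0.5]
finger_gap: 1.001
gripper_force: 0.0
t: 4.0
tcp_pos: [0.5564, 0.1837, 0.0748]
tool_rot: [0.999, -0.039, 0.002, -0.001]
force: [-0.0, 3.9, 6.8]
finger_gap: 0.693
gripper_force: 87.8
shift [-0.0017  0.001   0.0022] mm [-1.4  0.8  1.8] turn [-0.011 -0.025 -0.014] F [-0.   3.9  6.8] M [ 0.27  0.16 -0.05] t 4.0 gap 0.693 gf 87.8 tcp [556.4 183.7  74.8]
```

View pics/g1.png

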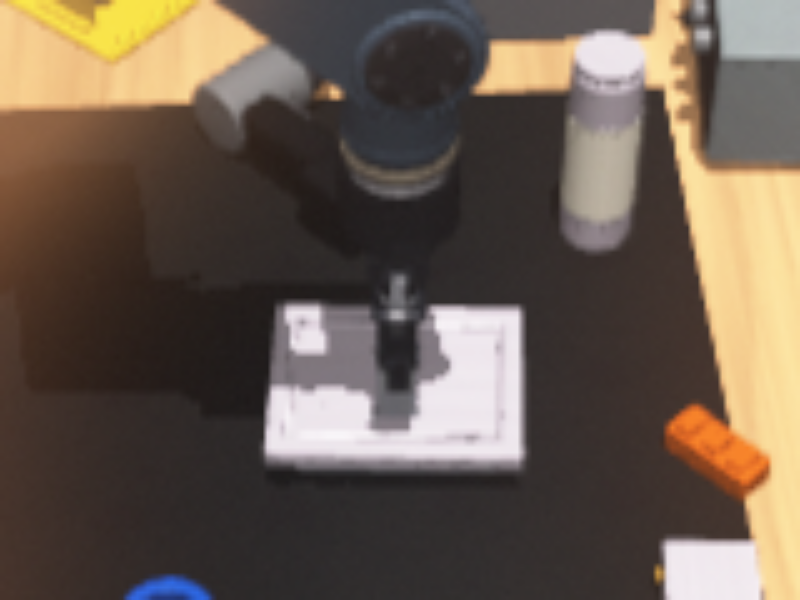

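The fingers straddle the lugs at (398,350), clear of the plate. The gap of 0.693 is about 59 mm, which matches. Lifting.

```bash
python3 -m pendant '[[[0,0,-0.01,0,0,0,0.6],[0,0,-0.015,0,0,0,0.6],[0,0,-0.025,0,0,0,0.6],[0,0,-0.03,0,0,0,0.6],[0,0,-0.03,0,0,0,0.6],[0,0,-0.03,0,0,0,0.6],[0,0,-0.03,0,0,0,0.6],[0,0,-0.03,0,0,0,0.6],[0,0,-0.02,0,0,0,0.6],[0,0,0,0,0,0,0.6],[0,0,0,0,0,0,0.6]]]' 80
python3 go.py 0.5635 -0.1485 0.255 3
```

```text
t: 5.15
tcp_pos: [0.5543, 0.1826, 0.2487]
tool_rot: [0.999, -0.039, -0.001, 0.0]
force: [-1.0, -0.7, -6.9]
finger_gap: 0.687
gripper_force: 88.0
shift [ 0.044   0.4116 -0.0077] mm [ 35.2 329.3  -6.2] turn [ 0.005  0.016 -1.093] F [-1.  -0.7 -6.9] M [-0.01 -0.05  0.03] t 5.15 gap 0.687 gf 88.0 tcp [554.3 182.6 248.7]
```

```bash
python3 -m pendant '[[[0.001,0.01,0,0,0,0,0.6],[0.002,0.02,0,0,0,0,0.6],[0.003,0.03,0,0,0,-0.1,0.6],[0.004,0.035,0,0,0,-0.15,0.6],[0.004,0.035,0,0,0,-0.15,0.6],[0.005,0.035,0,0,0,-0.15,0.6],[0.005,0.035,0,0,0,-0.15,0.6],[0.005,0.035,0,0,0,-0.15,0.6],[0.004,0.035,0,0,0,-0.15,0.6],[0.004,0.035,0,0,0,-0.1,0.6],[0.003,0.03,0,0,0,0,0.6],[0.002,0.03,0,0,0,0,0.6],[0.001,0.025,0,0,0,0,0.6],[0,0.015,0,0,0,0,0.6],[0,0.008,0,0,0,0,0.6],[0,0,0,0,0,0,0.6],[0,0,0,0,0,0,0.6]]]' 80
python3 go.py 0.5635 -0.1485 0.255 3
python3 - <<'E'
from station import eyes
from h import *
for n in("side","top"):
    s=eyes.snapshot(n);np.savez(n+"1.npz",**s);C=cloud(s)
    cv2.imwrite(f"pics/c_{n}.png",cv2.resize(s["pixels"][150:300,180:380,::-1],(800,600)))
    m=(abs(C[...,0]-.563)<.12)&(abs(C[...,1]+.15)<.1)&(C[...,2]>.196)&(C[...,2]<.222)
    P=C[m];print(n,m.sum(),rect(P),np.percentile(P[:,2],[5,50,95]))
    A=np.c_[P[:,:2],np.ones(len(P))];print(np.linalg.lstsq(A,P[:,2],rcond=None)[0])
E
```

```text
t: 6.85
tcp_pos: [0.5876, -0.1467, 0.249]
tool_rot: [1.0, 0.027, -0.001, -0.001]
force: [0.2, 0.0, -7.6]
finger_gap: 0.69
gripper_force: 88.0
shift [-0.0302  0.0007 -0.0075] mm [-24.1   0.5  -6. ] turn [-0.011  0.009  0.01 ] F [ 0.2  0.  -7.6] M [ 0.07 -0.02  0.02] t 6.85 gap 0.69 gf 88.0 tcp [ 587.6 -146.7  249. ]
side 2458 (array([ 584.8, -146.8]), array([168.2, 137.4]), 3.12) [0.20685457 0.21118452 0.21469443]
[-0.00345859  0.01559731  0.21547155]
top 576 (array([ 586.8, -147.4]), array([166.8, 134.9]), 2.79) [0.20444816 0.21131335 0.21772734]
[-0.0021563  -0.00132422  0.21236785]
```

View pics/c_side.png

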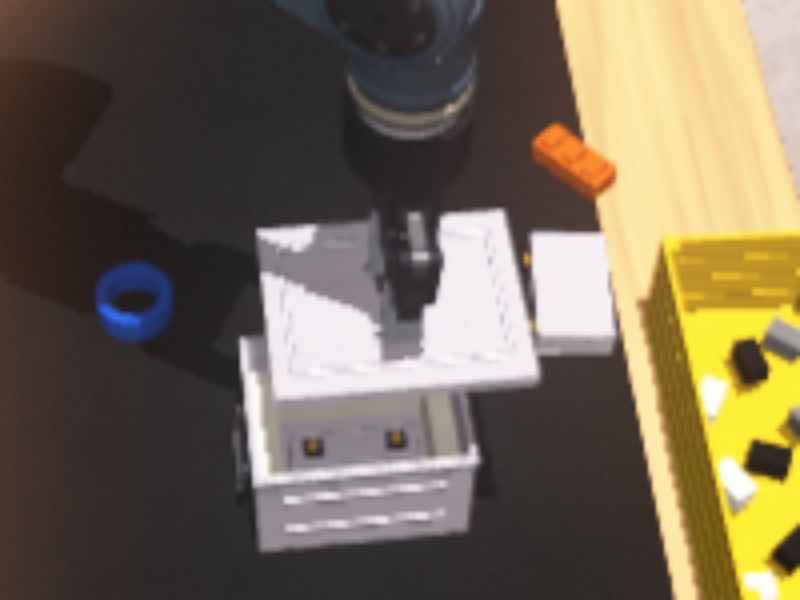

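The pair hangs level, overhanging the box by about 24 mm in +x because rotating while translating drifted it. I'll shift back, lower to just above the rim, and check.

```bash
python3 -m pendant '[[[-0.01,0.0005,0,0,0,0,0.6],[-0.01,0.0005,0,0,0,0,0.6],[-0.01,0.001,0.01,0,0,0,0.6],[0,0,0.02,0,0,0,0.6],[0,0,0.02,0,0,0,0.6],[0,0,0.02,0,0,0,0.6],[0,0,0.01,0,0,0,0.6],[0,0,0.004,0,0,0,0.6],[0,0,0,0,0,0,0.6],[0,0,0,0,0,0,0.6]]]' 80
python3 go.py 0.5637 -0.1489 0.18 3
python3 - <<'E'
from station import eyes
from h import *
for n in("side","top"):
    s=eyes.snapshot(n);np.savez(n+"2.npz",**s);C=cloud(s)
    cv2.imwrite(f"pics/d_{n}.png",cv2.resize(s["pixels"][150:300,180:380,::-1],(800,600)))
    m=(abs(C[...,0]-.563)<.12)&(abs(C[...,1]+.15)<.1)&(C[...,2]>.13)&(C[...,2]<.156)
    P=C[m];print(n,m.sum(),rect(P),np.percentile(P[:,2],[5,50,95]))
E
```

```text
t: 7.95
tcp_pos: [0.5647, -0.1506, 0.1828]
tool_rot: [1.0, 0.027, 0.001, 0.0]
force: [0.1, 0.2, -7.0]
finger_gap: 0.688
gripper_force: 87.8
shift [-0.0012 -0.0022  0.0035] mm [-0.9 -1.7  2.8] turn [ 0.006 -0.012  0.009] F [ 0.1  0.2 -7. ] M [-0.03 -0.06 -0.06] t 7.95 gap 0.688 gf 87.8 tcp [ 564.7 -150.6  182.8]
side 2343 (array([ 561.9, -150.4]), array([168.4, 140. ]), 3.28) [0.1402378  0.14504441 0.14882394]
top 440 (array([ 568.6, -151.4]), array([154.9, 135. ]), 1.44) [0.13734884 0.14535534 0.15288355]
```

View pics/d_side.png

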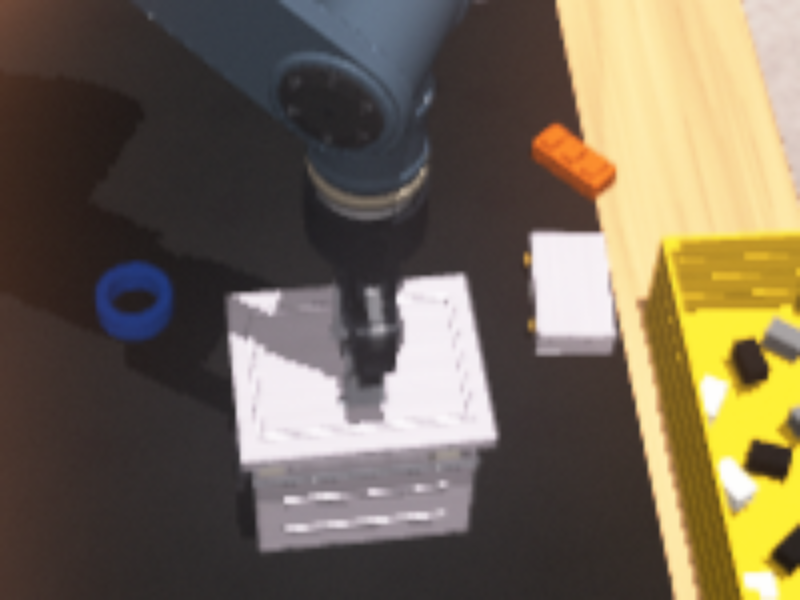

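The lids sit centred over the box within about 2 mm (lid left edge at 230, box at 245–475). I'll apply a small y correction and descend into the mouth.

```bash
python3 -m pendant '[[[0,-0.002,0.006,0,0,0,0.6],[0,0,0.008,0,0,0,0.6],[0,0,0.008,0,0,0,0.6],[0,0,0.008,0,0,0,0.6],[0,0,0.008,0,0,0,0.6],[0,0,0.006,0,0,0,0.6],[0,0,0,0,0,0,0.6],[0,0,0,0,0,0,0.6]]]' 80
python3 go.py 0.5637 -0.1489 0.1405 3
```

```text
t: 8.85
tcp_pos: [0.5642, -0.1487, 0.1467]
tool_rot: [1.0, 0.027, -0.0, -0.0]
force: [-0.7, -0.4, -7.2]
finger_gap: 0.69
gripper_force: 87.9
shift [-0.0006  0.0002  0.0078] mm [-0.5  0.1  6.2] turn [-0.001  0.002  0.008] F [-0.7 -0.4 -7.2] M [-0.03 -0.    0.01] t 8.85 gap 0.69 gf 87.9 tcp [ 564.2 -148.7  146.7]
```

```bash
python3 -m pendant '[[[0,0,0.0025,0,0,0,0.6],[0,0,0.0025,0,0,0,0.6],[0,0,0.001,0,0,0,0.6],[0,0,0,0,0,0,0.6],[0,0,0,0,0,0,0.6]]]' 80
python3 go.py 0.5637 -0.1489 0.1405 3
```

```text
t: 9.35
tcp_pos: [0.5642, -0.1487, 0.1422]
tool_rot: [1.0, 0.027, 0.0, 0.0]
force: [-0.5, 0.6, -7.1]
finger_gap: 0.691
gripper_force: 87.9
shift [-0.0006  0.0002  0.0021] mm [-0.5  0.2  1.7] turn [ 0.    -0.001  0.009] F [-0.5  0.6 -7.1] M [-0.01 -0.04  0.01] t 9.35 gap 0.691 gf 87.9 tcp [ 564.2 -148.7  142.2]
```

```bash
for i in 1; do python3 -m pendant '[[[0,0,0.002,0,0,0,0.6],[0,0,0.0015,0,0,0,0.6],[0,0,0,0,0,0,0.6],[0,0,0,0,0,0,0.6]]]' 80 | grep -E "tcp_pos|force"
python3 -m pendant '[[[0,0,0.002,0,0,0,0.6],[0,0,0,0,0,0,0.6],[0,0,0,0,0,0,0.6]]]' 80| grep -E "tcp_pos|force"; done
```

```text
tcp_pos: [0.5644, -0.1489, 0.1396]
force: [-0.6, 0.5, -5.7]
gripper_force: 87.9
tcp_pos: [0.5641, -0.1487, 0.1377]
force: [-0.2, 0.7, -4.6]
gripper_force: 88.0
```

The outer lid has landed: the load fell by 2.5 N, which is its weight. I continue in small steps.

```bash
python3 -m pendant '[[[0,0,0.0015,0,0,0,0.6],[0,0,0,0,0,0,0.6],[0,0,0,0,0,0,0.6]]]' 80 | grep -E "tcp_pos|  *force|^force"
python3 -m pendant '[[[0,0,0.0015,0,0,0,0.6],[0,0,0,0,0,0,0.6],[0,0,0,0,0,0,0.6]]]' 80 | grep -E "tcp_pos|^force"
python3 -m pendant '[[[0,0,0.0015,0,0,0,0.6],[0,0,0,0,0,0,0.6],[0,0,0,0,0,0,0.6]]]' 80 | grep -E "tcp_pos|^force"
```

```text
tcp_pos: [0.5641, -0.1487, 0.1365]
force: [0.6, 0.0, -4.9]
tcp_pos: [0.5642, -0.1488, 0.1353]
force: [0.0, -0.1, -4.1]
tcp_pos: [0.5641, -0.1487, 0.1352]
force: [-2.9, 0.9, 6.5]
```

```bash
python3 -m pendant '[[[0,0,0.001,0,0,0,0.6],[0,0,0,0,0,0,0.6],[0,0,0,0,0,0,0.6]]]' 80 | grep -E "tcp_pos|tool_rot|^force"
python3 go.py 0.5637 -0.1489 0.135 3
python3 - <<'E'
from h import *
for n in("top","side"):
    s=dict(np.load(n+"0.npz"));C=cloud(s);p=(C-[.563,-.149,0])@np.array([[np.cos(.052),-np.sin(.052),0],[np.sin(.052),np.cos(.052),0],[0,0,1]])
    x,y,z=p[...,0],p[...,1],p[...,2]
    m=(((abs(x)>.058)&(abs(x)<.067)&(abs(y)<.045))|((abs(y)>.041)&(abs(y)<.05)&(abs(x)<.06)))&(z>.04)&(z<.07)
    print(n,m.sum(),np.percentile(z[m],[25,50,75]))
E
```

```text
tcp_pos: [0.5641, -0.1487, 0.1351]
tool_rot: [1.0, 0.027, 0.0, 0.0]
force: [-4.9, 2.2, 10.3]
shift [-0.0005  0.0003  0.0001] mm [-0.4  0.2  0.1] turn [ 0.005 -0.005  0.01 ] F [-4.9  2.2 10.3] M [-0.    0.58 -0.1 ] t 11.25 gap 0.69 gf 90.2 tcp [ 564.1 -148.7  135.1]
top 199 [0.05728203 0.06040013 0.06341001]
side 264 [0.05823572 0.06001968 0.06167317]
```

Firm stop at TCP 0.135, so the inner lid is at about 0.061. The lining measures about 0.060 in depth, so it is seated. Release, retreat, and turn 90°.

```bash
python3 -m pendant '[[[0,0,-0.001,0,0,0,0.6],[0,0,0,0,0,0,1],[0,0,0,0,0,0,1],[0,0,0,0,0,0,1],[0,0,0,0,0,0,1],[0,0,0,0,0,0,1],[0,0,-0.01,0,0,0,1],[0,0,-0.02,0,0,0,1],[0,0,-0.03,0,0,0,1],[0,0,-0.02,0,0,0,1],[0,0,-0.01,0,0,0,1],[0,0,0,0,0,0,1]]]' 80
python3 -m pendant '[[[0,0,0,0,0,-0.9,0.5],[0,0,0,0,0,-0.9,0.5],[0,0,0,0,0,-0.9,0.5],[0,0,0,0,0,-0.9,0.5],[0,0,0,0,0,-0.9,0.5],[0,0,0,0,0,-0.9,0.5],[0,0,0,0,0,-0.9,0.5],[0,0,0,0,0,-0.9,0.5],[0,0,0,0,0,-0.9,0.5],[0,0,0,0,0,-0.9,0.5],[0,0,0,0,0,-0.9,0.5],[0,0,0,0,0,-0.9,0.5],[0,0,0,0,0,-0.9,0.5],[0,0,0,0,0,-0.9,0.5],[0,0,0,0,0,-0.49,0.5],[0,0,0,0,0,0,0.5],[0,0,0,0,0,0,0.5]]]' 80
python3 go.py 0.5637 -0.1487 0.137 93
python3 - <<'E'
from station import eyes
from h import *
for n in("side","top"):
    s=eyes.snapshot(n);np.savez(n+"3.npz",**s);C=cloud(s)
    cv2.imwrite(f"pics/e_{n}.png",cv2.resize(s["pixels"][150:300,180:380,::-1],(800,600)))
    m=(abs(C[...,0]-.563)<.12)&(abs(C[...,1]+.15)<.1)&(C[...,2]>.09)&(C[...,2]<.112)
    P=C[m];print(n,m.sum(),rect(P),np.percentile(P[:,2],[5,50,95]))
    m=(abs(C[...,0]-.563)<.03)&(abs(C[...,1]+.15)<.045)&(C[...,2]>.135)&(C[...,2]<.162)
    P=C[m];print("  bar+lugs",m.sum(),len(P) and (rect(P),P.mean(0)))
E
```

```text
t: 12.45
tcp_pos: [0.5649, -0.149, 0.2076]
tool_rot: [1.0, 0.027, 0.001, 0.001]
force: [-0.9, -0.1, -0.5]
finger_gap: 0.999
gripper_force: 0.0
t: 14.15
tcp_pos: [0.5637, -0.1485, 0.2054]
tool_rot: [0.688, 0.725, -0.0, -0.001]
force: [0.1, 0.3, -0.2]
finger_gap: 0.499
gripper_force: 0.0
shift [-0.0003  0.0001  0.0854] mm [-0.2  0.1 68.4] turn [-0.011 -0.006 -0.003] F [ 0.1  0.3 -0.2] M [ 0.03  0.05 -0.01] t 14.15 gap 0.499 gf 0.0 tcp [ 563.7 -148.5  205.4]
side 2327 (array([ 561.6, -149.4]), array([168.2, 139.4]), 3.07) [0.09851372 0.10296029 0.10681273]
  bar+lugs 170 ((array([ 562.6, -149. ]), array([62.6, 25.6]), -86.09), array([ 0.56236704, -0.15021781,  0.14908719]))
top 445 (array([ 569. , -149.9]), array([156.4, 134.9]), 3.24) [0.09618922 0.10293597 0.10926794]
  bar+lugs 3 ((array([ 570.5, -119.8]), array([7.1, 1.1]), -16.85), array([ 0.57059244, -0.11996329,  0.14572313]))
```

View pics/e_side.png

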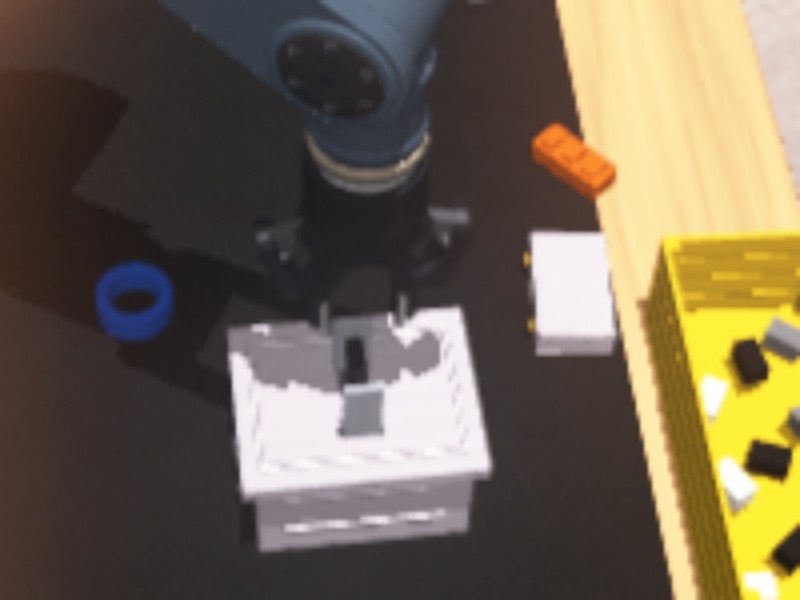

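The lids are on level (plate top at 0.103), lugs free, and the gripper is turned with its fingers ahead of and behind the grip bar. Descending and pinching.

```bash
python3 -m pendant '[[[0,-0.001,0.01,0,0,0,0.5],[0,0,0.02,0,0,0,0.5],[0,0,0.02,0,0,0,0.5],[0,0,0.015,0,0,0,0.5],[0,0,0.01,0,0,0,0.5],[0,0,0.009,0,0,0,0.5],[0,0,0,0,0,0,0.5],[0,0,0,0,0,0,0.5]]]' 40
python3 -m pendant '[[[0,0,0,0,0,0,0.3],[0,0,0,0,0,0,0.2],[0,0,0,0,0,0,0],[0,0,0,0,0,0,0],[0,0,0,0,0,0,0],[0,0,0,0,0,0,0],[0,0,0,0,0,0,0]]]' 40
python3 go.py 0.5629 -0.1487 0.137 93
```

```text
t: 15.05
tcp_pos: [0.5636, -0.1489, 0.1391]
tool_rot: [0.688, 0.726, 0.0, 0.0]
force: [0.5, -0.3, 1.2]
finger_gap: 0.501
gripper_force: 0.0
t: 15.75
tcp_pos: [0.5634, -0.1489, 0.1395]
tool_rot: [0.688, 0.726, 0.0, 0.0]
force: [-1.3, 0.3, 5.7]
finger_gap: 0.13
gripper_force: 40.1
shift [ 0.0003 -0.0007  0.0032] mm [ 0.2 -0.5  2.5] turn [0.004 0.004 0.009] F [-1.3  0.3  5.7] M [-0.02  0.27 -0.  ] t 15.75 gap 0.13 gf 40.1 tcp [ 563.4 -148.9  139.5]
```

```bash
python3 -m pendant '[[[0,0,0,0,0,0,0],[0,0,-0.004,0,0,0,0],[0,0,-0.004,0,0,0,0],[0,0,-0.006,0,0,0,0],[0,0,-0.006,0,0,0,0],[0,0,0,0,0,0,0],[0,0,0,0,0,0,0]]]' 60
python3 go.py 0.5634 -0.1489 0.25 93
python3 - <<'E'
from station import eyes
from h import *
s=eyes.snapshot("side");cv2.imwrite("pics/f.png",cv2.resize(s["pixels"][150:300,180:380,::-1],(800,600)))
E
```

```text
t: 16.45
tcp_pos: [0.5634, -0.1488, 0.155]
tool_rot: [0.688, 0.726, 0.0, 0.0]
force: [-0.3, -0.6, -1.6]
finger_gap: 0.125
gripper_force: 58.7
shift [-0.0002  0.     -0.1187] mm [ -0.1   0.  -95. ] turn [0.002 0.001 0.009] F [-0.3 -0.6 -1.6] M [0.   0.01 0.07] t 16.45 gap 0.125 gf 58.7 tcp [ 563.4 -148.8  155. ]
```

View pics/f.png

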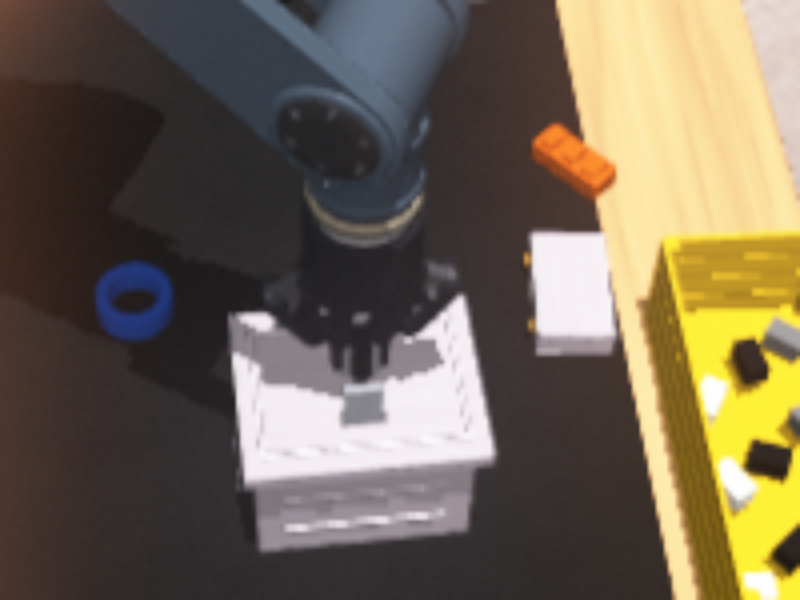

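The outer lid alone is rising (about 2 N), level, with no twist. I continue straight up, then carry it to +y.

```bash
python3 -m pendant '[[[0,0,-0.01,0,0,0,0],[0,0,-0.015,0,0,0,0],[0,0,-0.02,0,0,0,0],[0,0,-0.02,0,0,0,0],[0,0,-0.02,0,0,0,0],[0,0,-0.02,0,0,0,0],[0,0,-0.01,0,0,0,0],[0,0,-0.004,0,0,0,0],[0,0,0,0,0,0,0],[0,0,0,0,0,0,0]]]' 60
python3 -m pendant '[[[0.005,0,0,0,0,0,0],[0.01,0,0,0,0,0,0],[0.02,0,0,0,0,0,0],[0.025,0,0,0,0,0,0],[0.03,0,0,0,0,0,0],[0.03,0,0,0,0,0,0],[0.03,0,0,0,0,0,0],[0.03,0,0,0,0,0,0],[0.03,0,0,0,0,0,0],[0.03,0,0,0,0,0,0],[0.03,0,0,0,0,0,0],[0.025,0,0,0,0,0,0],[0.02,0,0,0,0,0,0],[0.015,0,0,0,0,0,0],[0.01,0,0,0,0,0,0],[0.005,0,0,0,0,0,0],[0,0,0,0,0,0,0],[0,0,0,0,0,0,0],[0,0,0,0,0,0,0]]]' 60
python3 go.py 0.555 0.12 0.25 93
python3 - <<'E'
from station import eyes
from h import *
for n in("top","side"):
    s=eyes.snapshot(n);C=cloud(s)
    cv2.imwrite(f"pics/z_{n}.png",cv2.resize(s["pixels"][100:300,150:400,::-1],(750,600)))
    m=(abs(C[...,0]-.563)<.068)&(abs(C[...,1]+.149)<.052)&(C[...,2]>.055)&(C[...,2]<.073)
    P=C[m];A=np.c_[P[:,:2]-[.563,-.149],np.ones(len(P))];print(n,"inner",m.sum(),rect(P),np.linalg.lstsq(A,P[:,2],rcond=None)[0])
    m=(abs(C[...,0]-.55)<.12)&(abs(C[...,1]-.13)<.1)&(C[...,2]>.2)&(C[...,2]<.23)
    P=C[m];A=np.c_[P[:,:2]-[.55,.13],np.ones(len(P))];print(n,"outer",m.sum(),rect(P),np.linalg.lstsq(A,P[:,2],rcond=None)[0])
E
```

```text
t: 17.5
tcp_pos: [0.5629, -0.1485, 0.2495]
tool_rot: [0.688, 0.726, -0.0, -0.001]
force: [0.6, -0.4, -2.9]
finger_gap: 0.125
gripper_force: 58.8
t: 19.4
tcp_pos: [0.5488, 0.1262, 0.2501]
tool_rot: [0.688, 0.725, -0.0, 0.0]
force: [-0.4, -1.2, -1.6]
finger_gap: 0.126
gripper_force: 58.7
shift [-0.0081  0.0074  0.0001] mm [-6.5  5.9  0.1] turn [-0.     0.002  0.001] F [-0.4 -1.2 -1.6] M [ 0.   -0.    0.02] t 19.4 gap 0.126 gf 58.7 tcp [548.8 126.2 250.1]
top inner 586 (array([ 563.2, -149.9]), array([135.2, 102.2]), 0.15) [0.00835406 0.00382801 0.06451656]
top outer 435 (array([550.2, 122.9]), array([169. , 128.3]), 3.62) [0.00534245 0.01121679 0.2139962 ]
side inner 822 (array([ 563., -149.]), array([135.9, 103.8]), -0.02) [-0.00158114 -0.01854241  0.06479785]
side outer 1750 (array([548.3, 126.6]), array([168.2, 140.7]), 3.03) [0.00083733 0.0153919  0.21350565]
```

View pics/z_top.png

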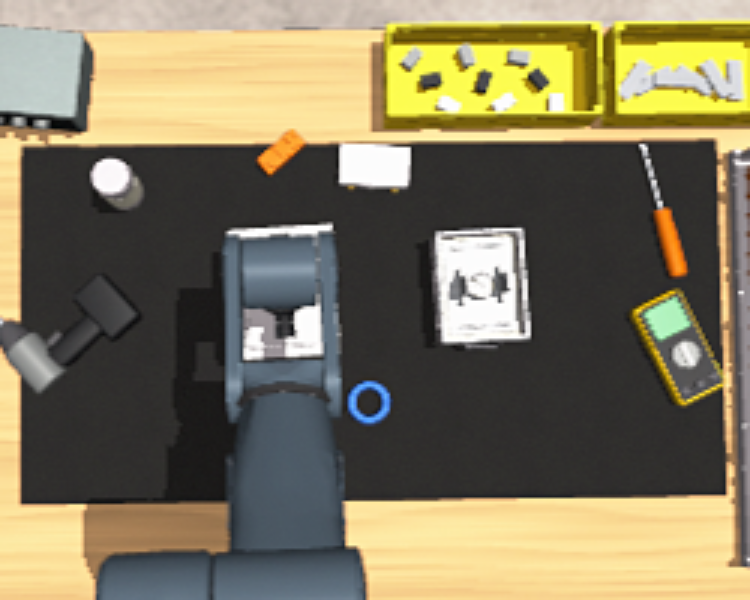

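The dial is visible in the box at (480,285). The inner lid lies flat at 0.0645. The outer lid is held level at 0.21, well clear of the box, and the other things are where they were.

```bash
python3 -c "
from station import job
print(job.sign_off())"
```

```text
the job is handed in; nothing more can be done
None
```

The job is handed in: the inner lid lies flat on the lining with its dial visible from above, and the arm holds the outer lid level about 0.21 m up, clear of the box, with nothing else disturbed; it took about 19.5 s of the 72 s.

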